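Set the two fences of a mitre gauge to their tabs

TASK

Set the double mitre gauge for the next odd-angled screen frame: with a fingertip, gently push the red-tipped fence round until it points at the middle of the red tab, and the blue-tipped fence until it points at the middle of the blue tab, in either order. Only push the fences from the side, do not pinch, press hard on or lift anything, and leave the tabs, the gauge's base and the things around it where they are.

Things in the scene. Friction and masses are not known exactly. Their poses are not given: they have to be found in the camera images.
- gauge: Loose, heavy (3 kg) flat base block of the mitre gauge, black with a grey top and a white-ticked arc, 229 x 324 mm and 26 mm high, standing on the table. Origin on its underside, exactly below the pivot of the fences; the block runs from x = -52 to +177 mm and y = -162 to +162 mm in its own axes. Its x axis points from the pivot to the middle of the arc, roughly away from the robot; z is up. There is a thin black mesh sheet under it that needs no care.
- pivot (a point): The common pivot axis of both fences and both tabs, on the base's top face (26 mm above the table). Two flat hubs and a screw head of radius up to 20 mm stand here to 45 mm above the table.
- red_fence (a joint): Angle (rad) of the fence with the red end cap and red pointer, counter-clockwise from above from the gauge's x axis (towards the gauge's +y, the left seen from the robot); limits 0 to 1.5. It starts farther out than the red tab and has to swing inward, clockwise from above. It turns with plain friction, no spring; about 2 N at mid-fence moves it, and it stays where it is left.
- red_fence_mid (a point): Middle of the part of the red fence to push on, half-way up its upright aluminium web, 90 mm from the pivot. The web is 6 mm thick and stands from 27 to 67 mm above the table, from 40 to 120 mm from the pivot, with a low foot 16 mm wide (up to 31 mm above the table). Its x axis points from the pivot along the fence to the pointer.
- red_fence_tip (a point): Tip of the red fence's pointer, 138 mm from the pivot, 29 mm above the table; x axis along the fence.
- red_tab (a joint): Angle (rad) of the red tab, measured like red_fence: the red fence is set when both values are equal. The tab is clamped stiffly on the arc and must not be moved.
- red_tab_mark (a point): Middle of the red tab's top, 151 mm from the pivot, 37 mm above the table. The tab is a red block 14 x 14 mm, 10 mm high, with a white line on top, just beyond the pointer's reach; its x axis points straight away from the pivot.
- blue_fence (a joint): Angle (rad) of the fence with the blue end cap and blue pointer, CLOCKWISE from above from the gauge's x axis (towards the gauge's -y, the right seen from the robot); limits 0 to 1.5. It starts nearer the middle than the blue tab and has to swing outward, clockwise from above. Same friction as the red fence.
- blue_fence_mid (a point): The same point of the blue fence's upright web, 90 mm from the pivot; same shape as the red fence.
- blue_fence_tip (a point): Tip of the blue fence's pointer, 138 mm from the pivot, 29 mm above the table; x axis along the fence.
- blue_tab (a joint): Angle (rad) of the blue tab, measured like blue_fence: the blue fence is set when both values are equal. Clamped stiffly; must not be moved.
- blue_tab_mark (a point): Middle of the blue tab's top, 151 mm from the pivot, 37 mm above the table; same shape as the red tab.
- screw_tin: Bystander: open round grey tin, 66 mm across, 41 mm high, beyond the gauge. Origin at the centre of its underside.
- pine_block: Bystander: pine block 98 mm long, 47 mm wide, 37 mm high, lying on the robot's side of the gauge. Origin at the centre of its underside; its y axis is its length.
- core_plain: Bystander: upright card tube, 72 mm across, 92 mm high, beyond the gauge. Origin at the centre of its underside.

How it is judged (in metres and radians):
At the end, for the whole second after the job is handed in: Both fences are at rest, the red one within 0.05 rad (about 3 degrees, the half-width of the tab) of the red tab's angle and the blue one within 0.05 rad of the blue tab's; the gauge lies flat within 15 mm of where it was (angle between the x axis of red_fence_tip and the x axis of red_tab_mark, either way round below 0.05 rad and angle between the x axis of blue_fence_tip and the x axis of blue_tab_mark, either way round below 0.05 rad and velocity of joint red_fence between -0.02 and 0.02 rad/s and velocity of joint blue_fence between -0.02 and 0.02 rad/s and distance of gauge from where it was at the start of the episode below 0.015 m and angle between gauge's own z axis and vertical below 0.03 rad); the robot touches nothing.
It fails at once if a fence is pinched or pushed hard (over 20 N) (contact force between any of the arm, the fingers and red_fence above 20 N or contact force between any of the arm, the fingers and blue_fence above 20 N).
It fails at once if a tab is moved by more than 15 mm (distance of any of red_tab_mark, blue_tab_mark from where it was at the start of the episode above 0.015 m).
It fails at once if the gauge is shifted or lifted by more than 15 mm (distance of gauge from where it was at the start of the episode above 0.015 m).
It fails at once if a bystander is moved or lifted by more than 15 mm (distance of any of screw_tin, core_plain, pine_block from where it was at the start of the episode above 0.015 m).
It also fails if it takes over 59 s, if anything falls off the work surface, if the arm or the gripper's body presses on something with over 40 N, if the wrist force passes 120 N, or if a joint passes its speed limit or range.

ROBOT

A 7-joint arm with a two-finger parallel gripper is mounted at the origin on a cart in front of the work surface, level with it; the furniture and walls round the work are solid. World frame = base frame: x ahead of the robot, y to its left, z up, the work surface at z = 0. Lengths are in mm, angles in rad, forces in N, time in s.
With the tool pointing down it reaches from about 400 to 875 mm from the base axis. Payload 4.4 kg.
Tool frame: the origin (TCP) lies midway between the tips of the shut fingers; the grasp point (between the pads) lies grasp_offset behind it (grasp_offset is the distance from the TCP to the grasp point, in mm); z points along the fingers, y is the line along which they close (so a half turn about z gives the same grasp; the last joint's range is limited). The gripper opens to 85 mm and grips with 20 to 120 N. Pads are 22 mm wide; open, the fingers measure 114 mm over their backs; the gripper's body (76 mm by 85 mm) begins 54 mm behind the grasp point. The pads swing forward as they close: fully open they stand 13 mm farther back than shut.
Start: joints at [-1.201, 0.628, 0.038, 1.517, -0.027, 0.996, -0.02], TCP at [274.367, 589.271, 231.313] pointing down, gripper open.
Joint ranges: [-3.06, 3.06], [-0.37, 2.12], [-1.25, 1.32], [0.18, 2.47], [-1.1, 4.24], [0.23, 1.98], [-2.94, 2.94]. Speed limits (rad/s): [2.57, 2.57, 3.14, 3.14, 3.14, 3.14, 3.14].

INTERFACE

Orientations are given as [roll, pitch, yaw] about the fixed x, y, z axes, in that order (R = Rz(yaw) Ry(pitch) Rx(roll)).
In Python, from cell import * gives the robot as it stands. The module is installed in compiled form; this text tells all that it offers.
- The arm moves only by the shell command python3 -m jog 'ROWS'. ROWS is a JSON object of lists of equal length, an entry for each row: "angular": the turn, a rotation vector about the tool's x, y, z in degrees, a list of three; "travel": the shift along the tool's x, y, z in cm, a list of three; "fingers": the closure, from 0 (fully open) to 1 (shut). In form: {"angular": [[rx, ry, rz], ...], "travel": [[tx, ty, tz], ...], "fingers": [fingers, ...]}. A call has 1 to 5 rows; each row is the pose to reach, as a shift and turn from the pose commanded when the call began, along the tool's axes at that moment; what a row does not reach only later rows make up. A row lasts 1/8 s, in which the tool goes at most 62.5 mm and 10.7 degrees, less where a joint would pass 70% of its speed; a pose out of reach is approached as far as the arm can. A call with a gripper value outside its range is refused whole. The fingers move at their own pace and stop on an object; the grip force is fixed at half the most. Time passes only in rows, so rows that repeat a pose let the fingers close. It gives the time, the measured TCP pose, the force and the opening at its end, in the units of the state.
- read_state(): the state, without advancing time (a new reading comes with each control period).
- get_image(name): name is "scene" or "top" or "wrist"; returns the picture (480x640x3 uint8, red, green, blue); there is no depth.
- camera_model(name): a dict with "mtx" (3x3 intrinsics, pixels), "k1" (the pictures are not rectified: a ray, as slopes to the right and down, at radius r is drawn at 1 + k1 r^2 times it, then the intrinsics apply), "T" (4x4, takes a point from camera to world coordinates). Camera axes: x right, y down, z forward; pixel columns grow to the right and rows downward; lengths in mm; the calibration is good to about 2 mm. A picture is of the moment at which its call begins: read the wrist's pose just before it. camera_model takes no time and is no camera call; for the wrist camera it gives the pose at the moment of the call.
- finish_job(): hands the job in, once; it reports no verdict.
The state is a dict: "clock": time; "qpos": joint angles; "qd": joint speeds; "tau": joint torques, N m; "eef_pos": TCP position; "tool_rot": TCP orientation; "force": force on the tool from outside, world axes, zero at the start; "torque": the same for the moment, N m; "width": finger opening in mm.
Only numpy, scipy, OpenCV 4.12 (cv2) and the standard library are available. Lean on these libraries where they do the work, as an engineer would, in place of code of your own. Each camera call takes 0.05 s, during which the arm holds its last target. There are 200 camera calls.

## Working session

There is one attempt and no reset: what is moved stays moved. The work goes in short steps, Python scripts to look and compute and a shell command to move; the robot and the scene stay as the last step left them, time stands still between calls to the robot, and variables do not carry over. Pictures are saved under pics/ and viewed, on a budget of 10 in all, crops included, one or two more only if the job needs it, and the job is handed in when it is done.

```bash
mkdir -p pics; python3 - <<'E'
from cell import *
import cv2
print(read_state())
for n in("top","scene"):
    m=camera_model(n);print(n,m)
    cv2.imwrite(f"pics/{n}0.png",cv2.cvtColor(get_image(n),cv2.COLOR_RGB2BGR))
E
```

```text
{'clock': 0.0, 'qpos': array([-1.20081814,  0.6293336 ,  0.03844763,  1.51837191, -0.0269623 ,
        0.99631683, -0.02000394]), 'qd': array([ 0.00100686,  0.00049938,  0.00017669, -0.00065157, -0.00041328,
        0.00042264,  0.00078218]), 'tau': array([-9.99206786e-04, -5.63391244e+01,  1.22603405e+00, -1.93443096e+01,
        1.10029976e-02,  1.04491721e-02, -6.17382028e-06]), 'eef_pos': array([274.09542414, 588.68495601, 230.39608434]), 'tool_rot': array([-3.13968197e+00,  5.97812425e-05,  2.70582641e+00]), 'force': array([ 0.1173033 ,  0.25873392, -0.46509835]), 'torque': array([0.04652841, 0.02100501, 0.03278719]), 'width': 85.16510547859978}
top {'mtx': array([[573.30933679,   0.        , 332.2082004 ],
       [  0.        , 573.30933679, 247.02218453],
       [  0.        ,   0.        ,   1.        ]]), 'k1': 0.040045455865767264, 'T': array([[ 1.59831798e-03, -9.93191945e-01,  1.16478348e-01,
         4.57194108e+02],
       [-9.99473955e-01, -5.35961064e-03, -3.19857295e-02,
         2.13740000e+02],
       [ 3.23922475e-02, -1.16365952e-01, -9.92678048e-01,
         1.00956779e+03],
       [ 0.00000000e+00,  0.00000000e+00,  0.00000000e+00,
         1.00000000e+00]])}
scene {'mtx': array([[467.58111427,   0.        , 311.72792818],
       [  0.        , 467.58111427, 236.83110412],
       [  0.        ,   0.        ,   1.        ]]), 'k1': -0.028608802443349908, 'T': array([[ 7.27299221e-01, -5.15224360e-01,  4.53408978e-01,
         2.01087666e+02],
       [-6.85984459e-01, -5.25048824e-01,  5.03735103e-01,
        -2.13565259e+02],
       [-2.14747457e-02, -6.77397661e-01, -7.35303505e-01,
         6.60416786e+02],
       [ 0.00000000e+00,  0.00000000e+00,  0.00000000e+00,
         1.00000000e+00]])}
```

View pics/top0.png

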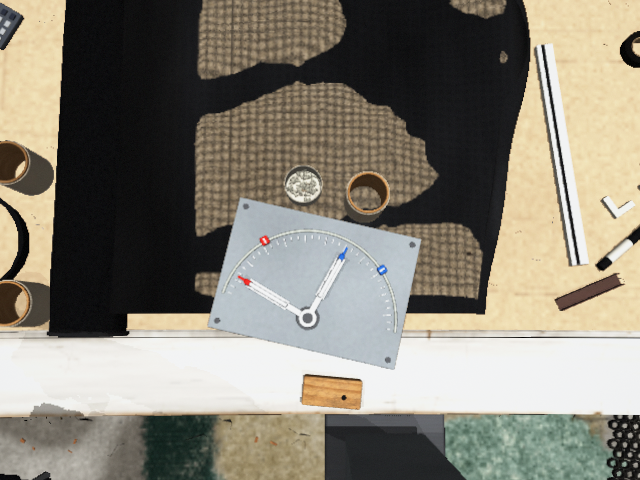

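View pics/scene0.png

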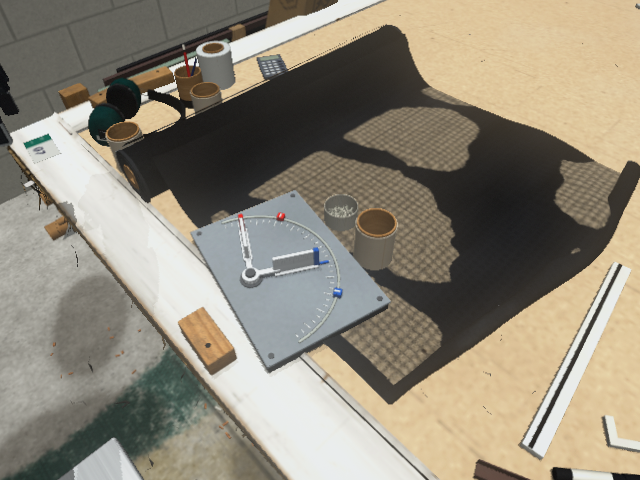

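The top view shows the pivot at (308,319), red pointer at (240,278), red tab at (265,240), blue pointer at (345,252) and blue tab at (382,270). The tin and the tube stand beyond the gauge, and the pine block is in front. Next I'll measure these by colour mask.

```bash
cat > h.py <<'E'
from cell import *
import cv2, numpy as np
def ray(m,uv,z):
    K=m["mtx"];d=np.array([(uv[0]-K[0,2])/K[0,0],(uv[1]-K[1,2])/K[1,1]])
    s=d.copy()
    for _ in range(20): s=d/(1+m["k1"]*(s@s))
    T=m["T"];v=T[:3,:3]@np.array([*s,1]);o=T[:3,3]
    return o+v*(z-o[2])/v[2]
def blobs(im,col,amin=8):
    h=cv2.cvtColor(im,cv2.COLOR_RGB2HSV);H,S,V=cv2.split(h)
    k=((H<8)|(H>172)) if col=="red" else ((H>100)&(H<125))
    k=(k&(S>130)&(V>70)).astype(np.uint8)
    n,l,st,c=cv2.connectedComponentsWithStats(k)
    return [(c[i].round(1),st[i],np.argwhere(l==i)[:,::-1]) for i in range(1,n) if st[i,4]>=amin]
E
python3 - <<'E'
from h import *
m=camera_model("top");im=cv2.cvtColor(cv2.imread("pics/top0.png"),cv2.COLOR_BGR2RGB)
for c in("red","blue"):
    for b in blobs(im,c): 
        if 200<b[0][0]<430 and 180<b[0][1]<360: print(c,b[0],b[1],ray(m,b[0],37).round(1))
p=ray(m,(308,318.5),45);print("pivot",p)
for uv in[(244,199),(421,238),(395,369),(208,327)]: print("corner",ray(m,uv,26).round(1))
for n,uv,z in(("tin",(303,184),41),("tube",(368,192),92),("pine",(332,391),37)):print(n,ray(m,uv,z).round(1))
cv2.imwrite("pics/crop.png",cv2.resize(cv2.cvtColor(im[190:375,200:430],cv2.COLOR_RGB2BGR),None,fx=3.2,fy=3.2,interpolation=cv2.INTER_CUBIC))
E
```

```text
red [264.2 240.1] [260 236  10  10  47] [582.6 298.4  37. ]
red [244.8 280.2] [238 276  13   9  43] [514.2 329.9  37. ]
blue [342.4 254.5] [339 248   8  12  40] [558.6 165.   37. ]
blue [381.8 269.4] [377 265  10  10  47] [533.3  97.7  37. ]
pivot [450.18335093 222.84534057  45.        ]
corner [655.6 335.3  26. ]
corner [589.2  27.6  26. ]
corner [365.8  75.6  26. ]
corner [435.8 391.1  26. ]
tin [679.7 233.   41. ]
tube [655.6 125.8  92. ]
pine [331.3 182.4  37. ]
```

View pics/crop.png

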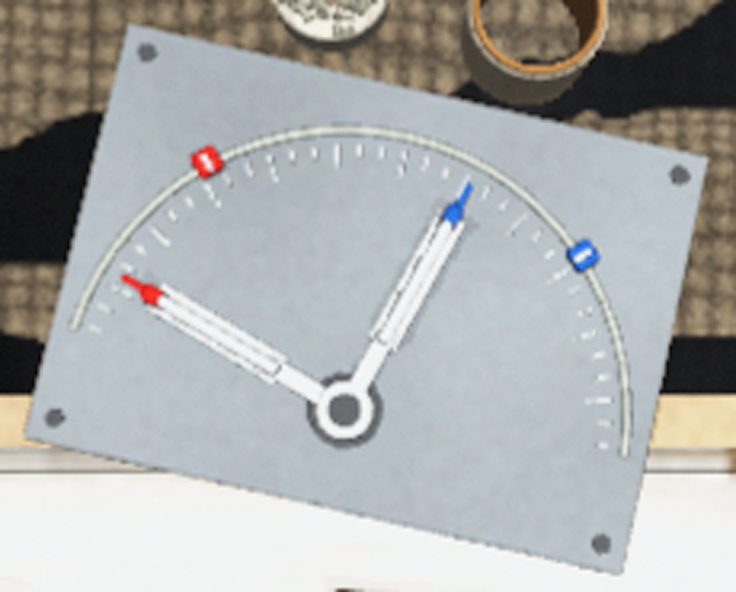

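```bash
cat >> h.py <<'E'
P=np.array([450.5,223.5])
def wrap(a): return (a+180)%360-180
def ang(q): return np.degrees(np.arctan2(*(np.array(q)[:2]-P)[::-1])),np.linalg.norm(np.array(q)[:2]-P)
def plan(wps):
    "wps: (xy z yawdeg) -> travel cm & rz deg from the present pose (tool down)"
    s=read_state();y0=s["tool_rot"][2];X=np.array([np.cos(y0),np.sin(y0)]);Y=np.array([X[1],-X[0]])
    print("now",s["eef_pos"].round(1),np.degrees(s["tool_rot"]).round(1))
    for x,y,z,yaw in wps:
        d=np.array([x,y])-s["eef_pos"][:2]
        print([round(v/10,2) for v in (d@X,d@Y,s["eef_pos"][2]-z)],"rz",round(-wrap(yaw-np.degrees(y0)),1))
def side(a,r,off,z):
    "pose beside a fence at world angle a, off mm counter-clockwise, tool -x pushing clockwise"
    t=np.radians(a);q=P+r*np.array([np.cos(t),np.sin(t)])+off*np.array([-np.sin(t),np.cos(t)])
    return (*q,z,a+90)
E
python3 - <<'E'
from h import *
m=camera_model("top")
for n,uv,z in(("redtip",(238.1,276.6),29),("redtab",(264.2,240.1),37),("bluetip",(346.9,247.8),29),("bluetab",(381.8,269.4),37),("hub",(307.5,317.8),45)):
    q=ray(m,uv,z);print(n,q.round(1),ang(q))
a=ang(ray(m,(238.1,276.6),29))[0]
plan([side(a,90,45,110),side(a,90,40,42)])
import cell
print(getattr(cell,"grasp_offset",None))
E
```

```text
redtip [520.7 342.3  29. ] (np.float64(59.41102957147777), np.float64(137.97838919986233))
redtab [582.6 298.4  37. ] (np.float64(29.54423681800907), np.float64(151.79940143109417))
bluetip [571.  156.8  29. ] (np.float64(-28.95839897361744), np.float64(137.7622220191617))
bluetab [533.3  97.7  37. ] (np.float64(-56.62701996796808), np.float64(150.60674355001194))
hub [451.3 223.7  45. ] (np.float64(12.506996490335098), np.float64(0.8596805770785944))
now [274.1 588.8 230.5] [-179.9    0.   155. ]
[np.float64(-27.81), np.float64(-16.27), np.float64(12.05)] rz 5.6
[np.float64(-28.31), np.float64(-16.32), np.float64(18.85)] rz 5.6
18.700000000000003
```

Every radius agrees with the given 138 and 151 mm. I'll go above the outer side of the red fence with the fingers shut.

```bash
python3 -m jog '{"angular":[[0,0,1],[0,0,2],[0,0,4],[0,0,5.6],[0,0,5.6]],"travel":[[-5.5,-3.2,1],[-11,-6.4,2],[-16.5,-9.6,4],[-22,-12.8,6],[-27,-16,8]],"fingers":[1,1,1,1,1]}'
python3 -m jog '{"angular":[[0,0,0],[0,0,0],[0,0,0]],"travel":[[-0.8,-0.3,2],[-0.8,-0.3,4],[-0.8,-0.3,4]],"fingers":[1,1,1]}'
python3 - <<'E'
from h import *
s=read_state();print(s["width"],s["force"])
plan([side(59.4,90,40,42)])
E
```

```text
clock: 0.72
eef_pos: [446.2, 338.5, 154.5]
tool_rot: [3.141, 0.0, 2.608]
force: [0.4, -0.2, -0.2]
width: 0.0
clock: 1.1
eef_pos: [449.6, 332.4, 113.7]
tool_rot: [-3.138, -0.002, 2.608]
force: [0.0, 0.2, 0.9]
width: -0.2
-0.18442458225400488 [0.01169031 0.2323048  0.85166455]
now [449.6 332.4 113.7] [-1.798e+02 -1.000e-01  1.494e+02]
[np.float64(-1.62), np.float64(-0.32), np.float64(7.17)] rz 0.0
```

```bash
python3 -m jog '{"angular":[[0,0,0],[0,0,0],[0,0,0],[0,0,0]],"travel":[[-1,-0.3,3],[-1.6,-0.3,5.5],[-1.6,-0.3,7.1],[-1.6,-0.3,7.1]],"fingers":[1,1,1,1]}'
python3 - <<'E'
from h import *
cv2.imwrite("pics/w1.png",cv2.cvtColor(get_image("wrist"),cv2.COLOR_RGB2BGR))
plan([side(59.4,90,16,42)]+[side(a,90,14,42) for a in(55,50,45,40,35,29.54)])
E
```

```text
clock: 1.6
eef_pos: [462.0, 322.9, 43.7]
tool_rot: [-3.14, -0.001, 2.609]
force: [-0.9, 0.5, 0.8]
width: 0.1
now [462.6 323.3  44.4] [180.   -0.  149.5]
[np.float64(-2.44), np.float64(-0.2), np.float64(0.24)] rz 0.1
[np.float64(-3.33), np.float64(-0.12), np.float64(0.24)] rz 4.5
[np.float64(-4.13), np.float64(-0.1), np.float64(0.24)] rz 9.5
[np.float64(-4.92), np.float64(-0.14), np.float64(0.24)] rz 14.5
[np.float64(-5.71), np.float64(-0.25), np.float64(0.24)] rz 19.5
[np.float64(-6.48), np.float64(-0.43), np.float64(0.24)] rz 24.5
[np.float64(-7.31), np.float64(-0.71), np.float64(0.24)] rz 29.9
```

View pics/w1.png

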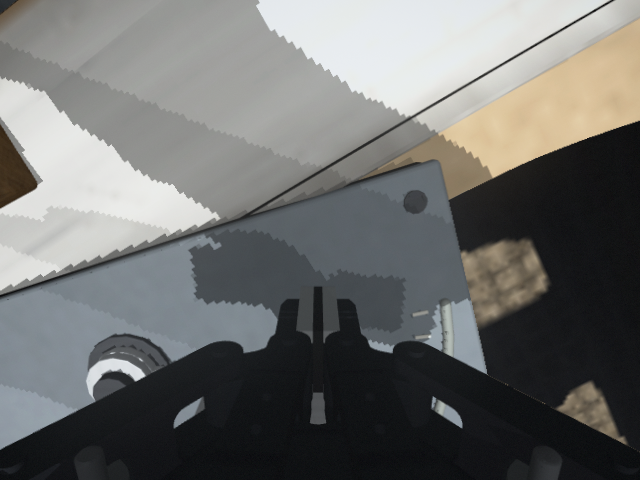

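The wrist view shows the shut fingers clear above the base, with the hub at (115,370). The fence is hidden behind the fingers. Now I'll make a slow approach.

```bash
python3 -m jog '{"angular":[[0,0,0],[0,0,0],[0,0,0],[0,0,0],[0,0,0]],"travel":[[-0.9,-0.1,0],[-1.7,-0.2,0.1],[-2.0,-0.2,0.1],[-2.2,-0.2,0.1],[-2.4,-0.2,0.1]],"fingers":[1,1,1,1,1]}'
python3 -m jog '{"angular":[[0,0,0],[0,0,1],[0,0,2],[0,0,3],[0,0,4]],"travel":[[-0.2,0,0],[-0.4,0,0],[-0.6,0,0],[-0.8,0.05,0],[-1.0,0.05,0]],"fingers":[1,1,1,1,1]}'
python3 - <<'E'
from h import *
cv2.imwrite("pics/t2.png",cv2.cvtColor(get_image("top"),cv2.COLOR_RGB2BGR)[150:400,170:470])
plan([side(a,90,14,42) for a in(55,50,45,40,35,29.54)])
for b in blobs(get_image("top"),"red"): 
    if 200<b[0][0]<430 and 180<b[0][1]<360:print(b[0],b[1])
E
```

```text
clock: 2.28
eef_pos: [482.5, 308.8, 43.2]
tool_rot: [3.142, -0.0, 2.608]
force: [-0.4, -0.5, -0.2]
width: -0.1
clock: 2.9
eef_pos: [491.2, 304.4, 43.2]
tool_rot: [-3.142, -0.0, 2.537]
force: [-1.4, 2.3, 0.7]
width: -0.3
now [491.6 304.2  43.2] [180.   -0.  145.3]
[np.float64(0.14), np.float64(0.04), np.float64(0.12)] rz 0.3
[np.float64(-0.65), np.float64(0.12), np.float64(0.12)] rz 5.3
[np.float64(-1.45), np.float64(0.13), np.float64(0.12)] rz 10.3
[np.float64(-2.24), np.float64(0.08), np.float64(0.12)] rz 15.3
[np.float64(-3.02), np.float64(-0.05), np.float64(0.12)] rz 20.3
[np.float64(-3.86), np.float64(-0.26), np.float64(0.12)] rz 25.8
[264.1 240. ] [260 236  10  10  48]
```

View pics/t2.png

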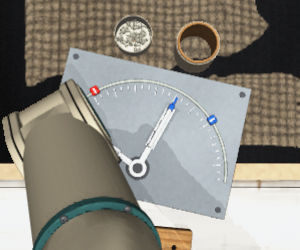

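The top crop shows the arm covering the red fence, and the 2.7 N reaction confirms contact. I'll push on to about 33°, then back off and look.

```bash
python3 -m jog '{"angular":[[0,0,2.6],[0,0,5.3],[0,0,7.8],[0,0,10.3],[0,0,12.8]],"travel":[[-0.25,0.1,0],[-0.65,0.12,0],[-1.05,0.13,0],[-1.45,0.13,0],[-1.85,0.1,0]],"fingers":[1,1,1,1,1]}'
python3 - <<'E'
from h import *
plan([side(a,90,14,42) for a in(40,37.5,35,33,31)])
E
```

```text
clock: 3.62
eef_pos: [507.5, 294.3, 43.2]
tool_rot: [3.141, 0.0, 2.312]
force: [-1.3, 2.3, 0.1]
width: -0.1
now [507.5 294.3  43.2] [180.    0.  132.5]
[np.float64(-0.36), np.float64(0.07), np.float64(0.12)] rz 2.5
[np.float64(-0.76), np.float64(0.1), np.float64(0.12)] rz 5.0
[np.float64(-1.16), np.float64(0.12), np.float64(0.12)] rz 7.5
[np.float64(-1.47), np.float64(0.12), np.float64(0.12)] rz 9.5
[np.float64(-1.79), np.float64(0.11), np.float64(0.12)] rz 11.5
```

Now I'll push to about 33°, then retreat 5 cm to one side and raise the arm clear for a look.

```bash
python3 -m jog '{"angular":[[0,0,2.5],[0,0,5],[0,0,7.5],[0,0,9.5],[0,0,9.5]],"travel":[[-0.36,0.07,0],[-0.76,0.1,0],[-1.16,0.12,0],[-1.47,0.12,0],[-1.47,0.12,0]],"fingers":[1,1,1,1,1]}'
python3 -m jog '{"angular":[[0,0,0],[0,0,0],[0,0,0],[0,0,0],[0,0,0]],"travel":[[1,0,0],[4,0,0],[9,0,-4],[14,0,-9],[19,0,-12]],"fingers":[1,1,1,1,1]}'
python3 - <<'E'
from h import *
im=get_image("top");cv2.imwrite("pics/t3.png",cv2.resize(cv2.cvtColor(im,cv2.COLOR_RGB2BGR)[190:375,200:430],None,fx=3.2,fy=3.2,interpolation=cv2.INTER_CUBIC))
for c in("red","blue"):
  for b in blobs(im,c): 
    if 200<b[0][0]<430 and 180<b[0][1]<360:print(c,b[0],b[1])
E
```

```text
clock: 4.25
eef_pos: [518.6, 283.9, 43.2]
tool_rot: [3.141, 0.001, 2.148]
force: [-0.6, 1.4, -0.4]
width: -0.1
clock: 4.88
eef_pos: [416.5, 441.1, 162.4]
tool_rot: [3.139, 0.0, 2.148]
force: [0.1, -0.1, -0.1]
width: 0.0
red [264.1 240. ] [260 236  10  10  48]
red [268.2 256.1] [264 250   9  12  43]
blue [342.4 254.5] [339 248   8  12  40]
blue [381.8 269.4] [377 265  10  10  47]
```

View pics/t3.png

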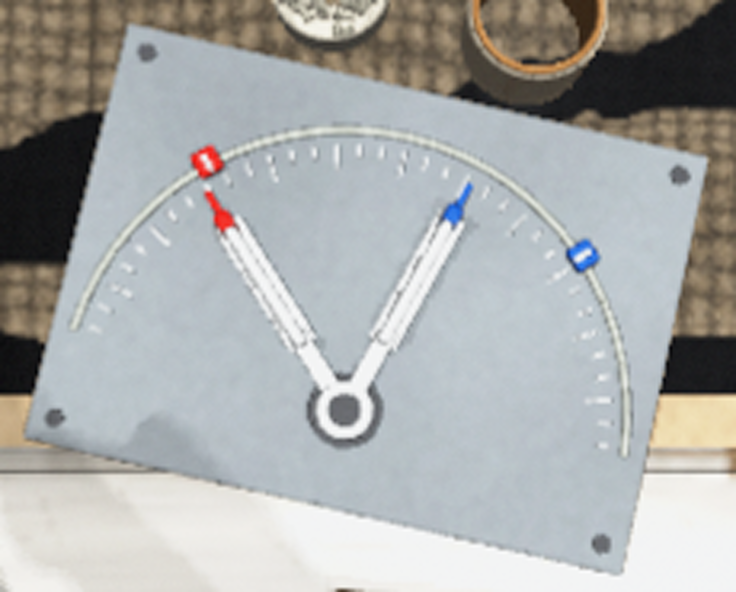

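The red pointer is now at crop (208,189), just short of the tab's middle at (206,161). The base hasn't moved. Now to compute what's left.

```bash
python3 - <<'E'
from h import *
m=camera_model("top");q=ray(m,(200+208/3.2,190+189/3.2),29);print(q,ang(q))
plan([side(33,90,40,120),side(33,90,40,43),side(33,90,17,43),side(33,90,14,43)]+[side(a,90,14,43) for a in(31.5,30.5,29.5)])
E
```

```text
[568.10663261 297.44454329  29.        ] (np.float64(32.1594094386683), np.float64(138.9212565333123))
now [411.  452.3 166.4] [179.5  -0.6 123.7]
[np.float64(-17.33), np.float64(-0.36), np.float64(4.64)] rz 0.7
[np.float64(-17.33), np.float64(-0.36), np.float64(12.34)] rz 0.7
[np.float64(-19.63), np.float64(-0.39), np.float64(12.34)] rz 0.7
[np.float64(-19.93), np.float64(-0.39), np.float64(12.34)] rz 0.7
[np.float64(-20.17), np.float64(-0.36), np.float64(12.34)] rz 2.2
[np.float64(-20.33), np.float64(-0.35), np.float64(12.34)] rz 3.2
[np.float64(-20.49), np.float64(-0.33), np.float64(12.34)] rz 4.2
```

```bash
python3 -m jog '{"angular":[[0,0,0],[0,0,0],[0,0,0],[0,0,0],[0,0,0]],"travel":[[-5,0,3],[-10,0,8],[-15,-0.2,12],[-16.5,-0.3,12],[-16.5,-0.3,12]],"fingers":[1,1,1,1,1]}'
python3 - <<'E'
from h import *
plan([side(33,90,17,43),side(33,90,14,43)]+[side(a,90,14,43) for a in(31.5,30.3,29.5)])
E
```

```text
clock: 5.55
eef_pos: [505.1, 297.5, 39.6]
tool_rot: [-3.14, 0.001, 2.145]
force: [-0.3, 0.2, 0.5]
width: 0.1
now [505.1 297.5  39.6] [-1.799e+02  1.000e-01  1.229e+02]
[np.float64(-1.53), np.float64(0.39), np.float64(-0.34)] rz -0.1
[np.float64(-1.83), np.float64(0.39), np.float64(-0.34)] rz -0.1
[np.float64(-2.07), np.float64(0.42), np.float64(-0.34)] rz 1.4
[np.float64(-2.26), np.float64(0.45), np.float64(-0.34)] rz 2.6
[np.float64(-2.39), np.float64(0.46), np.float64(-0.34)] rz 3.4
```

```bash
python3 -m jog '{"angular":[[0,0,0],[0,0,0],[0,0,1],[0,0,2],[0,0,2.6]],"travel":[[-0.8,0.3,-0.3],[-1.5,0.4,-0.3],[-1.75,0.4,-0.3],[-2.0,0.4,-0.3],[-2.15,0.4,-0.3]],"fingers":[1,1,1,1,1]}'
python3 -m jog '{"angular":[[0,0,0],[0,0,0]],"travel":[[-0.1,0,0],[-0.1,0,0]],"fingers":[1,1]}'
python3 - <<'E'
from h import *
plan([side(a,90,14,43) for a in(31,30.3,29.5)])
E
```

```text
clock: 6.18
eef_pos: [519.2, 284.4, 43.4]
tool_rot: [-3.142, -0.0, 2.103]
force: [0.1, 1.5, 0.5]
width: -0.3
clock: 6.42
eef_pos: [519.5, 284.1, 43.4]
tool_rot: [-3.142, -0.001, 2.104]
force: [-0.3, 2.0, 2.1]
width: -0.1
now [519.5 284.1  43.4] [-1.800e+02 -1.000e-01  1.206e+02]
[np.float64(-0.24), np.float64(-0.03), np.float64(0.04)] rz -0.4
[np.float64(-0.35), np.float64(-0.01), np.float64(0.04)] rz 0.3
[np.float64(-0.47), np.float64(0.01), np.float64(0.04)] rz 1.1
```

```bash
python3 -m jog '{"angular":[[0,0,0],[0,0,0],[0,0,0]],"travel":[[-0.2,0,0],[-0.35,0,0],[-0.38,0,0]],"fingers":[1,1,1]}'
python3 -m jog '{"angular":[[0,0,0],[0,0,0],[0,0,0],[0,0,0],[0,0,0]],"travel":[[1,0,0],[4,0,0],[9,0,-4],[14,0,-9],[19,0,-12]],"fingers":[1,1,1,1,1]}'
python3 - <<'E'
from h import *
im=get_image("top");cv2.imwrite("pics/t4.png",cv2.resize(cv2.cvtColor(im,cv2.COLOR_RGB2BGR)[190:375,200:430],None,fx=3.2,fy=3.2,interpolation=cv2.INTER_CUBIC))
for c in("red","blue"):
  for b in blobs(im,c): 
    if 200<b[0][0]<430 and 180<b[0][1]<360:print(c,b[0],b[1])
plan([side(-29,88,40,130),side(-29,88,40,43)])
E
```

```text
clock: 6.8
eef_pos: [522.0, 280.1, 43.3]
tool_rot: [3.141, -0.0, 2.103]
force: [-0.5, 2.8, 0.7]
width: 0.1
clock: 7.42
eef_pos: [427.4, 440.6, 162.1]
tool_rot: [3.14, 0.001, 2.102]
force: [0.8, 0.8, -0.2]
width: 0.3
red [264.1 240. ] [260 236  10  10  48]
red [271.8 254. ] [268 247   9  13  44]
blue [342.5 254.5] [339 248   8  12  39]
blue [381.8 269.4] [377 265  10  10  47]
now [422.4 452.  166.1] [179.6  -0.5 121.1]
[np.float64(-26.65), np.float64(-1.53), np.float64(3.61)] rz 60.1
[np.float64(-26.65), np.float64(-1.53), np.float64(12.31)] rz 60.1
```

View pics/t4.png

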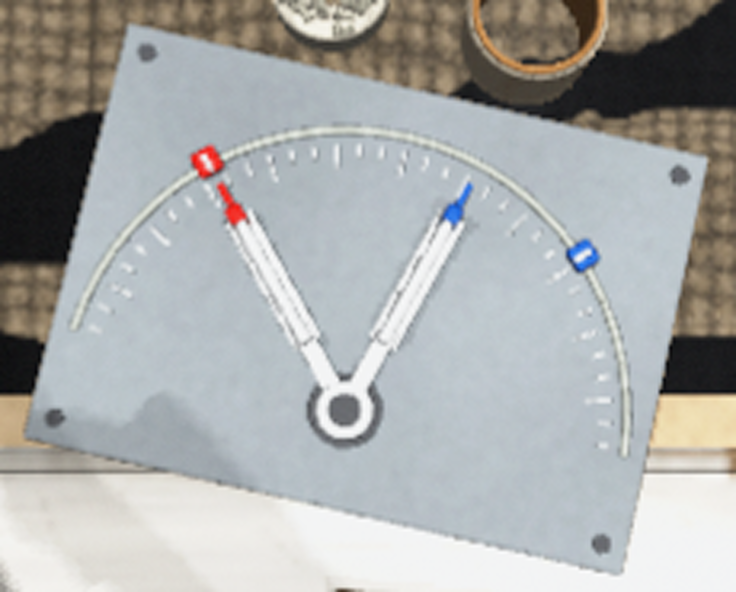

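```bash
python3 - <<'E'
from h import *
m=camera_model("top");q=ray(m,(200+221/3.2,190+183/3.2),29);print(q,ang(q))
E
python3 -m jog '{"angular":[[0,0,10],[0,0,20],[0,0,30],[0,0,40],[0,0,50]],"travel":[[-5,0,0],[-10,0,0],[-15,-0.5,1],[-20,-1,2],[-25,-1.5,2.5]],"fingers":[1,1,1,1,1]}'
python3 - <<'E'
from h import *
plan([side(-29,88,40,130),side(-29,88,40,43)])
E
```

```text
[571.38084441 290.5532072   29.        ] (np.float64(29.017350519053323), np.float64(138.2328149957116))
clock: 8.1
eef_pos: [541.6, 215.2, 134.7]
tool_rot: [-3.141, 0.001, 1.225]
force: [1.1, -0.1, 0.8]
width: 0.1
now [541.6 215.2 134.7] [-1.80e+02  1.00e-01  7.02e+01]
[np.float64(0.23), np.float64(0.47), np.float64(0.47)] rz 9.2
[np.float64(0.23), np.float64(0.47), np.float64(9.17)] rz 9.2
```

Red is at 29.0° against the tab's 29.5°, so it is set. Next I'll lower the finger beside the blue fence.

```bash
python3 -m jog '{"angular":[[0,0,9.2],[0,0,9.2],[0,0,9.2],[0,0,9.2]],"travel":[[0.23,0.47,2],[0.23,0.47,6],[0.23,0.47,9.1],[0.23,0.47,9.1]],"fingers":[1,1,1,1]}'
python3 - <<'E'
from h import *
plan([side(-29,90,18,43)]+[side(a,90,15,43) for a in(-31,-33,-36,-39)])
E
```

```text
clock: 8.6
eef_pos: [544.7, 216.7, 42.2]
tool_rot: [-3.138, 0.004, 1.07]
force: [-0.2, 0.1, 0.6]
width: -0.0
now [544.7 216.7  42.2] [-179.8    0.2   61.3]
[np.float64(-2.17), np.float64(0.42), np.float64(-0.08)] rz 0.3
[np.float64(-2.79), np.float64(0.46), np.float64(-0.08)] rz 2.3
[np.float64(-3.11), np.float64(0.5), np.float64(-0.08)] rz 4.3
[np.float64(-3.58), np.float64(0.53), np.float64(-0.08)] rz 7.3
[np.float64(-4.06), np.float64(0.53), np.float64(-0.08)] rz 10.3
```

```bash
python3 -m jog '{"angular":[[0,0,0],[0,0,0],[0,0,0],[0,0,1],[0,0,2.3]],"travel":[[-0.8,0.2,0],[-1.6,0.4,0],[-2.1,0.45,-0.1],[-2.4,0.45,-0.1],[-2.7,0.45,-0.1]],"fingers":[1,1,1,1,1]}'
python3 - <<'E'
from h import *
plan([side(a,90,15,43) for a in(-31,-33,-35,-38,-41,-44)])
E
```

```text
clock: 9.22
eef_pos: [538.6, 192.2, 46.0]
tool_rot: [3.141, -0.002, 1.029]
force: [1.5, 2.0, 0.6]
width: 0.1
now [538.6 192.2  46. ] [ 1.799e+02 -1.000e-01  5.900e+01]
[np.float64(-0.36), np.float64(-0.16), np.float64(0.3)] rz -0.0
[np.float64(-0.67), np.float64(-0.11), np.float64(0.3)] rz 2.0
[np.float64(-0.99), np.float64(-0.08), np.float64(0.3)] rz 4.0
[np.float64(-1.47), np.float64(-0.04), np.float64(0.3)] rz 7.0
[np.float64(-1.94), np.float64(-0.03), np.float64(0.3)] rz 10.0
[np.float64(-2.42), np.float64(-0.05), np.float64(0.3)] rz 13.0
```

```bash
python3 -m jog '{"angular":[[0,0,2],[0,0,4],[0,0,7],[0,0,10],[0,0,13]],"travel":[[-0.6,-0.1,0.2],[-1,-0.1,0.2],[-1.45,-0.05,0.2],[-1.9,-0.05,0.2],[-2.4,-0.05,0.2]],"fingers":[1,1,1,1,1]}'
python3 - <<'E'
from h import *
plan([side(a,90,15,43) for a in(-44,-46,-48,-50,-51.5,-53)])
E
```

```text
clock: 9.85
eef_pos: [524.7, 171.4, 43.5]
tool_rot: [-3.141, 0.0, 0.8]
force: [2.2, 2.0, 1.8]
width: -0.1
now [524.7 171.4  43.5] [-180.     0.    45.8]
[np.float64(0.1), np.float64(0.04), np.float64(0.05)] rz -0.2
[np.float64(-0.22), np.float64(0.09), np.float64(0.05)] rz 1.8
[np.float64(-0.54), np.float64(0.13), np.float64(0.05)] rz 3.8
[np.float64(-0.85), np.float64(0.15), np.float64(0.05)] rz 5.8
[np.float64(-1.09), np.float64(0.16), np.float64(0.05)] rz 7.3
[np.float64(-1.33), np.float64(0.17), np.float64(0.05)] rz 8.8
```

```bash
python3 -m jog '{"angular":[[0,0,1.8],[0,0,3.8],[0,0,5.8],[0,0,7],[0,0,7]],"travel":[[-0.22,0.1,0],[-0.54,0.1,0],[-0.85,0.15,0],[-1.1,0.15,0],[-1.1,0.15,0]],"fingers":[1,1,1,1,1]}'
python3 -m jog '{"angular":[[0,0,0],[0,0,0],[0,0,0],[0,0,0],[0,0,0]],"travel":[[1,0,0],[3,0,-1],[4,0,-6],[4,-3,-10],[5,-9,-10]],"fingers":[1,1,1,1,1]}'
python3 -m jog '{"angular":[[0,0,0],[0,0,0],[0,0,0],[0,0,0]],"travel":[[3,-5,0],[6,-10,0],[9,-15,0],[9,-15,0]],"fingers":[1,1,1,1]}'
python3 - <<'E'
from h import *
im=get_image("top");cv2.imwrite("pics/t5.png",cv2.resize(cv2.cvtColor(im,cv2.COLOR_RGB2BGR)[190:375,200:430],None,fx=3.2,fy=3.2,interpolation=cv2.INTER_CUBIC))
for c in("red","blue"):
  for b in blobs(im,c): 
    if 200<b[0][0]<430 and 180<b[0][1]<360:print(c,b[0],b[1])
E
```

```text
clock: 10.48
eef_pos: [518.0, 161.9, 43.3]
tool_rot: [-3.142, 0.001, 0.681]
force: [0.4, 0.4, 0.2]
width: 0.1
clock: 11.1
eef_pos: [504.6, 262.0, 147.0]
tool_rot: [3.137, -0.006, 0.675]
force: [0.3, 1.4, 0.1]
width: 0.1
clock: 11.6
eef_pos: [473.2, 443.6, 142.2]
tool_rot: [-3.139, -0.0, 0.691]
force: [0.5, 0.3, 0.2]
width: -0.2
red [264.1 240. ] [260 236  10  10  48]
red [271.8 254. ] [268 247   9  13  44]
blue [381.8 269.4] [377 265  10  10  47]
blue [365. 274.] [360 269  12  10  41]
```

View pics/t5.png

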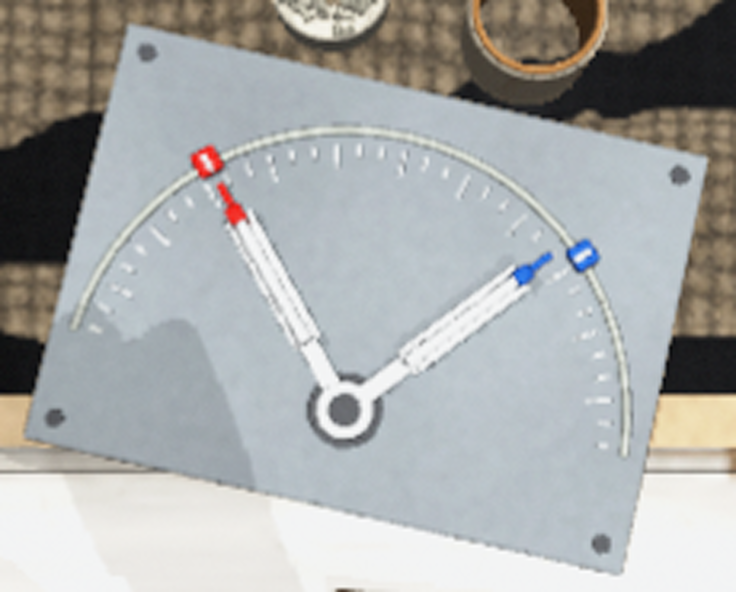

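The blue pointer at crop (550,254) is slightly short of the tab at (583,256). Red still points at its tab.

```bash
python3 - <<'E'
from h import *
m=camera_model("top");q=ray(m,(200+550/3.2,190+254/3.2),29);print(q,ang(q))
plan([side(-53,90,45,130),side(-53,90,45,43)])
E
```

```text
[533.94163142 113.87711477  29.        ] (np.float64(-52.72270419163946), np.float64(137.76676965795366))
now [474.8 439.4 142.6] [180.    0.   39.3]
[np.float64(-11.44), np.float64(24.34), np.float64(1.26)] rz 2.3
[np.float64(-11.44), np.float64(24.34), np.float64(9.96)] rz 2.3
```

```bash
python3 -m jog '{"angular":[[0,0,0],[0,0,0],[0,0,1],[0,0,2],[0,0,2.3]],"travel":[[-2.5,5,0],[-5,10,0],[-7.5,15,0],[-10,20,0],[-11.4,24.3,1]],"fingers":[1,1,1,1,1]}'
python3 - <<'E'
from h import *
plan([side(-53,90,45,43)])
E
```

```text
clock: 12.28
eef_pos: [541.2, 171.6, 134.3]
tool_rot: [3.14, -0.0, 0.636]
force: [0.6, 0.0, -0.3]
width: 0.0
now [541.2 171.6 134.3] [179.9  -0.   36.5]
[np.float64(0.37), np.float64(-0.61), np.float64(9.13)] rz -0.5
```

```bash
python3 -m jog '{"angular":[[0,0,0],[0,0,0],[0,0,0],[0,0,0]],"travel":[[0.4,-0.6,2],[0.4,-0.6,6],[0.4,-0.6,9.1],[0.4,-0.6,9.1]],"fingers":[1,1,1,1]}'
python3 - <<'E'
from h import *
plan([side(-53,90,19,43)]+[side(a,90,15,43) for a in(-53,-54,-55,-55.8)])
E
```

```text
clock: 12.78
eef_pos: [538.0, 182.7, 40.3]
tool_rot: [-3.14, 0.005, 0.64]
force: [1.1, -0.2, 1.1]
width: -0.1
now [538.  182.7  40.3] [-179.9    0.3   36.7]
[np.float64(-2.63), np.float64(0.49), np.float64(-0.27)] rz -0.3
[np.float64(-3.03), np.float64(0.49), np.float64(-0.27)] rz -0.3
[np.float64(-3.18), np.float64(0.52), np.float64(-0.27)] rz 0.7
[np.float64(-3.34), np.float64(0.54), np.float64(-0.27)] rz 1.7
[np.float64(-3.47), np.float64(0.56), np.float64(-0.27)] rz 2.5
```

```bash
python3 -m jog '{"angular":[[0,0,0],[0,0,0],[0,0,0],[0,0,0],[0,0,0]],"travel":[[-0.9,0.2,0],[-1.8,0.4,-0.2],[-2.4,0.5,-0.2],[-2.7,0.5,-0.2],[-2.9,0.5,-0.2]],"fingers":[1,1,1,1,1]}'
python3 - <<'E'
from h import *
plan([side(a,90,15,43) for a in(-53,-54,-55,-55.8)])
E
```

```text
clock: 13.4
eef_pos: [519.9, 162.4, 44.7]
tool_rot: [-3.141, -0.001, 0.641]
force: [0.7, 0.2, -0.6]
width: 0.2
now [519.9 162.4  44.7] [-180.    -0.    36.7]
[np.float64(-0.37), np.float64(-0.06), np.float64(0.17)] rz -0.3
[np.float64(-0.52), np.float64(-0.03), np.float64(0.17)] rz 0.7
[np.float64(-0.68), np.float64(-0.01), np.float64(0.17)] rz 1.7
[np.float64(-0.81), np.float64(0.01), np.float64(0.17)] rz 2.5
```

```bash
python3 -m jog '{"angular":[[0,0,0],[0,0,0.7],[0,0,1.5],[0,0,2.5],[0,0,2.5]],"travel":[[-0.2,0,0],[-0.4,0,0.1],[-0.55,0,0.1],[-0.65,0,0.1],[-0.65,0,0.1]],"fingers":[1,1,1,1,1]}'
python3 - <<'E'
from h import *
plan([side(a,90,15,43) for a in(-55,-55.8)])
E
```

```text
clock: 14.02
eef_pos: [515.2, 158.1, 43.5]
tool_rot: [3.141, -0.001, 0.597]
force: [2.6, 0.5, 1.0]
width: 0.4
now [515.2 158.1  43.5] [180.   -0.   34.2]
[np.float64(-0.05), np.float64(-0.07), np.float64(0.05)] rz -0.8
[np.float64(-0.17), np.float64(-0.04), np.float64(0.05)] rz -0.0
```

```bash
python3 -m jog '{"angular":[[0,0,0],[0,0,0],[0,0,0]],"travel":[[-0.1,0,0],[-0.18,0,0],[-0.18,0,0]],"fingers":[1,1,1]}'
python3 -m jog '{"angular":[[0,0,0],[0,0,0],[0,0,0],[0,0,0],[0,0,0]],"travel":[[1,0,0],[3,0,-1],[4,0,-6],[4,-3,-10],[5,-9,-10]],"fingers":[1,1,1,1,1]}'
python3 -m jog '{"angular":[[0,0,0],[0,0,0],[0,0,0],[0,0,0]],"travel":[[3,-5,0],[6,-10,0],[9,-15,0],[9,-15,0]],"fingers":[1,1,1,1]}'
python3 - <<'E'
from h import *
im=get_image("top");cv2.imwrite("pics/t6.png",cv2.resize(cv2.cvtColor(im,cv2.COLOR_RGB2BGR)[190:375,200:430],None,fx=3.2,fy=3.2,interpolation=cv2.INTER_CUBIC))
m=camera_model("top")
for c in("red","blue"):
  for b in blobs(im,c): 
    if 200<b[0][0]<430 and 180<b[0][1]<360:print(c,b[0],b[1])
E
```

```text
clock: 14.4
eef_pos: [513.3, 157.1, 43.4]
tool_rot: [3.141, -0.0, 0.597]
force: [2.4, 0.3, 0.5]
width: -0.0
clock: 15.02
eef_pos: [506.3, 258.8, 146.5]
tool_rot: [3.14, -0.004, 0.592]
force: [0.6, 2.0, -0.6]
width: 0.0
clock: 15.52
eef_pos: [489.9, 441.6, 141.7]
tool_rot: [-3.138, 0.002, 0.608]
force: [-0.2, -0.6, -0.1]
width: -0.2
red [264.2 240.1] [260 236  10  10  47]
red [271.8 254. ] [268 247   9  13  44]
blue [381.8 269.4] [377 265  10  10  47]
blue [368.2 278.2] [363 274  13   9  43]
```

View pics/t6.png

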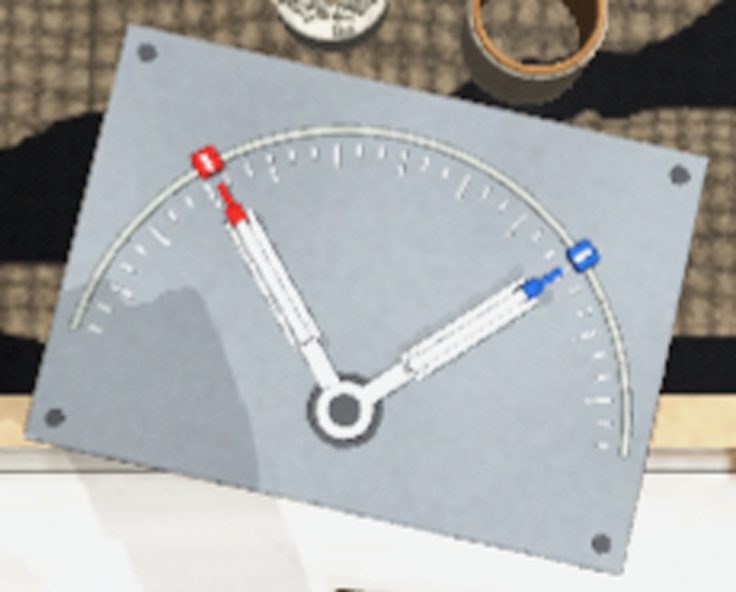

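The blue pointer at crop (561,270) lines up with its tab at (583,256), and red is unchanged. I'll check the angle, then hand in.

```bash
python3 - <<'E'
from h import *
m=camera_model("top");q=ray(m,(200+561/3.2,190+270/3.2),29);a,r=ang(q);print(q,a,r)
if abs(a+56.6)<1.6: print("handing in");finish_job()
E
```

```text
[525.36354031 108.01855108  29.        ] -57.04573562790892 137.6245425493609
handing in
the job is handed in; nothing more can be done
```

Both fences are set and the job is handed in, with about 15.5 s of the 59 s used. I pushed each fence clockwise from the side with shut fingers. Each took one main push, a look from the top camera, and a small correcting push.

| Fence | Pointer angle (world) | Tab angle (world) | Difference | Allowed |
|---|---|---|---|---|
| Red | 29.0° | 29.5° | about 0.5° (0.01 rad) | 0.05 rad |
| Blue | -57.0° | -56.6° | about 0.4° (0.01 rad) | 0.05 rad |

- **Accuracy:** the pointer tips were read by eye from enlarged pictures. Their distances from the pivot, 138.2 and 137.6 mm, agree with the given 138 mm.
- **Forces:** readings at the end of each move showed about 3.5 N at most while pushing. Peaks within a move were not logged.
- **Surroundings:** the tabs and the base sat at the same pixels as at the start. The tin and the tube looked unmoved at the top edge of the last picture. The pine block lies outside that crop and was not checked again, but the arm never came low near it.
- **Arm:** it was clear and high at hand-in, touching nothing.

No check failed or disagreed.

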